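Cover the filled topping wells

TASK

With the fingertips, push the sliding covers fully shut over the two wells whose pans hold toppings (the rosettes and the almonds). Leave the cover of the well with the empty pan open where it is, for refilling. Do not lift or take out any pan, and leave the cake, the nozzle and the jar alone.

Things in the scene. Friction and masses are not known exactly. Their poses are not given: they have to be found in the camera images.
- station: Fixed stainless topping station on the table, 250 (x) by 360 (y) by 90 mm high. Origin: centre of its underside, z = 0. x points away from the robot (yaw within 0.2 rad), y left. Near half: flat deck; far half: three open wells side by side, each with a flat white plastic cover sliding along station x in guides 6 mm high. Pushed to +x a cover closes its well and stops dead when shut.
- cover_left_face (a point): Push point of the left (+y) cover: centre (z = 111 mm) of the upright face, towards the robot, of its raised cross ridge. The face is 98 mm wide, z = 96 (top of the cover plate) to 126 mm; behind it the ridge slopes down. The plate is 112 (x) by 104 by 4 mm, reaching 46 mm in front of the face and 66 mm behind. Axes as the station's.
- cover_left (a joint): Slide of the left (+y) cover, m: 0 = fully shut, growing as the cover is drawn towards the robot (station -x), at most 0.105. Stays where it is left; about 2 N of friction plus about 6 N per m/s.
- well_left (a point): Centre of the floor of the left (+y) well, at station x = +55, y = +110, z = 30 mm. The well is 109 (x) by 100 mm, 60 mm deep. The face point of its cover, when shut, is 10 mm nearer the robot than this point.
- cover_mid_face (a point): Push point of the middle cover: centre (z = 111 mm) of the upright face, towards the robot, of its raised cross ridge. The face is 98 mm wide, z = 96 (top of the cover plate) to 126 mm; behind it the ridge slopes down. The plate is 112 (x) by 104 by 4 mm, reaching 46 mm in front of the face and 66 mm behind. Axes as the station's.
- cover_mid (a joint): Slide of the middle cover, m: 0 = fully shut, growing as the cover is drawn towards the robot (station -x), at most 0.105. Stays where it is left; about 2 N of friction plus about 6 N per m/s.
- well_mid (a point): Centre of the floor of the middle well, at station x = +55, y = +0, z = 30 mm. The well is 109 (x) by 100 mm, 60 mm deep. The face point of its cover, when shut, is 10 mm nearer the robot than this point.
- cover_right_face (a point): Push point of the right (-y) cover: centre (z = 111 mm) of the upright face, towards the robot, of its raised cross ridge. The face is 98 mm wide, z = 96 (top of the cover plate) to 126 mm; behind it the ridge slopes down. The plate is 112 (x) by 104 by 4 mm, reaching 46 mm in front of the face and 66 mm behind. Axes as the station's.
- cover_right (a joint): Slide of the right (-y) cover, m: 0 = fully shut, growing as the cover is drawn towards the robot (station -x), at most 0.105. Stays where it is left; about 2 N of friction plus about 6 N per m/s.
- well_right (a point): Centre of the floor of the right (-y) well, at station x = +55, y = -110, z = 30 mm. The well is 109 (x) by 100 mm, 60 mm deep. The face point of its cover, when shut, is 10 mm nearer the robot than this point.
- pan_rosettes: Loose aluminium pan 102 (x) by 94 by 45 mm, 3 mm walls, standing in one of the three wells (any of them), its rim 15 mm below the deck. Origin: centre of its underside. Filled with nine cream rosettes.
- pan_almonds: Loose aluminium pan 102 (x) by 94 by 45 mm, 3 mm walls, standing in one of the three wells (any of them), its rim 15 mm below the deck. Origin: centre of its underside. Filled with a heap of almonds.
- pan_empty: Loose aluminium pan 102 (x) by 94 by 45 mm, 3 mm walls, standing in one of the three wells (any of them), its rim 15 mm below the deck. Origin: centre of its underside. Empty: the bare bottom shows.
- cake: Bystander: round chocolate cake 144 mm across on a 170 mm board, 65 mm high, loose on the table left of the station. Origin: centre of its underside.
- nozzle: Bystander: steel piping nozzle, a cone 34 mm across at the foot and 50 mm high, loose on the table right of the station. Origin: centre of its underside.
- jar: Bystander: amber glass jar with a steel cap, 60 mm across, 90 mm high, loose on the table right of the station. Origin: centre of its underside.
There are look-alikes about, which are no part of the job. Leave any red look-alike of the pan_empty alone.

How it is judged (in metres and radians):
At the end, for the whole second after the job is handed in: The covers of both filled wells are within 5 mm of fully shut; the cover over the empty pan is within 15 mm of where it started; every pan, the cake, the nozzle and the jar are within 25 mm of where they started (((horizontal distance between pan_empty and well_left below 0.04 m and distance of cover_left_face from where it was at the start of the episode below 0.015 m) or (not (horizontal distance between pan_empty and well_left below 0.04 m) and value of joint cover_left below 0.005 m)) and ((horizontal distance between pan_empty and well_mid below 0.04 m and distance of cover_mid_face from where it was at the start of the episode below 0.015 m) or (not (horizontal distance between pan_empty and well_mid below 0.04 m) and value of joint cover_mid below 0.005 m)) and ((horizontal distance between pan_empty and well_right below 0.04 m and distance of cover_right_face from where it was at the start of the episode below 0.015 m) or (not (horizontal distance between pan_empty and well_right below 0.04 m) and value of joint cover_right below 0.005 m)) and distance of each of pan_rosettes, pan_almonds, pan_empty, cake, nozzle, jar from where it was at the start of the episode below 0.025 m); the robot touches nothing.
It fails at once if a pan is lifted or taken from its well (distance of any of pan_rosettes, pan_almonds, pan_empty from where it was at the start of the episode above 0.025 m).
It fails at once if the cover of the empty pan's well is moved more than 15 mm ((horizontal distance between pan_empty and well_left below 0.04 m and distance of cover_left_face from where it was at the start of the episode above 0.015 m) or (horizontal distance between pan_empty and well_mid below 0.04 m and distance of cover_mid_face from where it was at the start of the episode above 0.015 m) or (horizontal distance between pan_empty and well_right below 0.04 m and distance of cover_right_face from where it was at the start of the episode above 0.015 m)).
It fails at once if the cake, nozzle or jar is moved more than 25 mm or lifted (distance of any of cake, nozzle, jar from where it was at the start of the episode above 0.025 m).
It also fails if it takes over 45 s, if anything falls off the work surface, if the arm or the gripper's body presses on something with over 40 N, if the wrist force passes 120 N, or if a joint passes its speed limit or range.

ROBOT

A 7-joint arm with a two-finger parallel gripper is mounted at the origin on the work surface. World frame = base frame: x ahead of the robot, y to its left, z up, the work surface at z = 0. Lengths are in m, angles in degrees, forces in N, time in s.
With the tool pointing down it reaches from about 0.425 to 0.95 m from the base axis. Payload 16.7 kg.
Tool frame: the origin (TCP) lies on the front face of the gripper's body, between the roots of the fingers; the fingertips stand 97 mm ahead of it and the grasp point (between the pads) lies 78 mm ahead of it; z points along the fingers, y is the line along which they close (so a half turn about z gives the same grasp; the last joint's range is limited). The gripper opens to 94 mm and grips with 3 to 60 N. Pads are 16 mm wide; open, the fingers measure 119 mm over their backs; the gripper's body (75 mm by 177 mm) begins 78 mm behind the grasp point.
Start: joints at [-82.133, 24.414, 4.234, 92.017, -1.954, 63.644, -3.845], TCP at [0.191, 0.647, 0.303] pointing down, gripper open.
Joint ranges: [-163.25, 163.25], [-28.42, 122.38], [-70.27, 78.77], [12.13, 141.07], [-58.53, 238.53], [9.26, 117.41], [-156.51, 156.51]. Speed limits (degrees/s): [108.29, 108.29, 136.94, 136.94, 172.46, 172.46, 172.46].

INTERFACE

Orientations are given as a 3x3 rotation matrix whose columns are the frame's x, y, z axes.
In Python, from cell import arm gives the robot as it stands. The module is installed in compiled form; this text tells all that it offers.
- The arm moves only by the tool apply_moves, never from a script. Its argument "moves" is one flat list of numbers, 4 for each row, row after row: the shift along the tool's x, y, z in m, then the turn about the tool's z in rad. In form: [tx, ty, tz, twist, tx, ty, tz, twist, ...]. A call has 1 to 20 rows; each row shifts and turns the commanded pose from where the row before left it, along the tool's axes as they then stand; what a row does not reach is not made up. A row lasts 1/10 s, in which the tool goes at most 50 mm and 8.59 degrees, less where a joint would pass 70% of its speed; a pose out of reach is approached as far as the arm can. A call is refused whole if a number of a shift passes 0.05 or a number of a turn 0.15, either way. A call with a gripper value outside its range is refused whole. "hand" is the opening, from 0 (shut) to 1 (fully open), set as the call begins (left out, the last holds). The fingers move at their own pace and stop on an object; "newtons" is the grip in N (left out, the last holds). Time passes only in rows, so rows that do not move let the fingers close. It gives the time, the measured TCP pose, the force, the opening and the grip force at its end, in the units of the state.
- arm.get_state(): the state, without advancing time (a new reading comes with each control period).
- arm.snapshot(name): name is "scene" or "top"; returns a dict with "image" (420x560x3 uint8, red, green, blue), "K" (3x3 intrinsics, pixels), "rvec" (rotation vector, rad) and "tvec" (3), from world to camera coordinates, as OpenCV has them. Camera axes: x right, y down, z forward; pixel columns grow to the right and rows downward; lengths in m; the calibration is good to about 2 mm. A picture is of the moment at which its call begins. There is no depth.
- arm.job_done(): hands the job in; it is judged then, once.
The state is a dict: "clock": time; "joint_positions": joint angles; "qvel": joint speeds; "tau": joint torques, N m; "position": TCP position; "tcp_rot": TCP orientation; "force": force on the tool from outside, world axes, zero at the start; "torque": the same for the moment, N m; "grip_width": finger opening in m; "finger_force": force on a finger pad.
Only numpy, scipy, OpenCV 4.12 (cv2) and the standard library are available. Lean on these libraries where they do the work, as an engineer would, in place of code of your own. Each camera call takes 0.05 s, during which the arm holds its last target. There are 200 camera calls.

## Working session

There is one attempt and no reset: what is moved stays moved. The work goes in short steps, Python scripts to look and compute and a tool call to move; the robot and the scene stay as the last step left them, time stands still between calls to the robot, and variables do not carry over. Pictures are saved under pics/ and viewed, at most 10 in all, crops included, and the job is handed in when it is done.

Besides the shell and the picture viewer there is one more tool, called after "Call:" as a command line: name --argument value ..., lists and objects as JSON in quotes. apply_moves: Moves the arm, as the interface text tells. Its arguments: {"type":"object","properties":{"moves":{"type":"array"},"hand":{"type":"number"},"newtons":{"type":"number"}},"required":["moves"]}

```bash
mkdir -p pics; cat > h.py <<'E'
import numpy as np, cv2
from cell import arm
def snap(n,f):
    s=arm.snapshot(n); cv2.imwrite(f,s["image"][:,:,::-1]); return s
def ray(s,uv,z):
    R=cv2.Rodrigues(np.array(s["rvec"],float))[0]; t=np.array(s["tvec"],float).ravel()
    c=-R.T@t; d=R.T@np.linalg.inv(np.array(s["K"]))@np.array([uv[0],uv[1],1.])
    return c+d*(z-c[2])/d[2]
E
python3 - <<'E'
from h import *
import pickle
d={n:snap(n,f"pics/{n}0.png") for n in("scene","top")}
pickle.dump(d,open("d0.pkl","wb"))
s=arm.get_state();print(s["position"],s["tcp_rot"],s["clock"],s["force"])
E
```

```text
[0.19086192 0.64717005 0.30204577] [[-9.59154753e-01  2.82881744e-01 -2.81994465e-04]
 [ 2.82881881e-01  9.59154103e-01 -1.11702367e-03]
 [-4.55094547e-05 -1.15116969e-03 -9.99999336e-01]] 0.1 [-0.21211306 -0.17486473 -0.9309872 ]
```

View pics/top0.png

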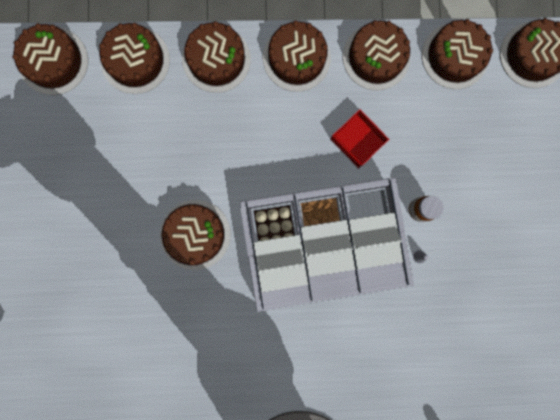

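View pics/scene0.png

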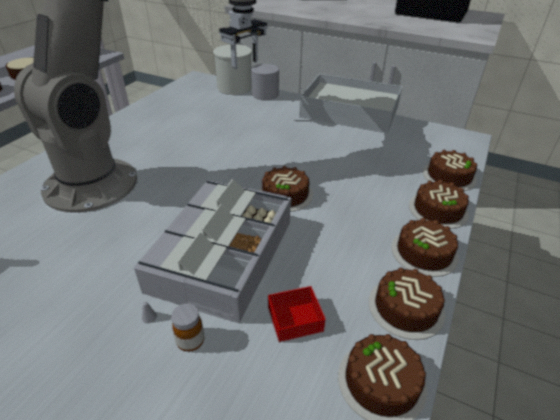

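The left well holds the rosettes, the middle one the almonds, and the right one is the empty pan. The station corners in the top view are at about (243,203), (397,181), (412,285) and (262,310). Next I'll enlarge the view to measure the ridge faces.

```bash
python3 - <<'E'
from h import *
import pickle
d=pickle.load(open("d0.pkl","rb"))
im=d["top"]["image"][170:320,230:430,::-1]
cv2.imwrite("pics/c.png",cv2.resize(im,None,fx=4,fy=4,interpolation=cv2.INTER_CUBIC))
for uv in[(243,203),(397,181),(412,285),(262,310)]:print(ray(d["top"],uv,.09).round(4))
E
```

```text
[0.6341 0.1142 0.09  ]
[ 0.6772 -0.2378  0.09  ]
[ 0.4409 -0.2629  0.09  ]
[0.3942 0.0762 0.09  ]
```

View pics/c.png

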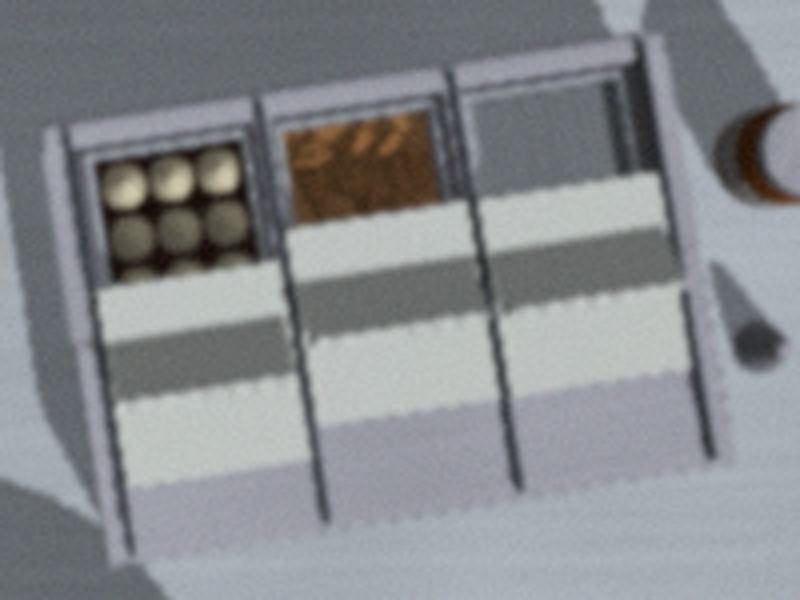

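The crop confirms it: rosettes left, almonds middle, bare pan right. The grey bands are the sloped ridge backs. In the crop, the front plate edges centre at about (221,475) on the left and (412,412) in the middle. The ridge-face bases are at about (206,389) and (403,330).

```bash
python3 - <<'E'
from h import *
import pickle
s=pickle.load(open("d0.pkl","rb"))["top"]
P=lambda u,v,z:ray(s,(230+(u+.5)/4-.5,170+(v+.5)/4-.5),z)
R=cv2.Rodrigues(np.array(s["rvec"],float))[0];print("cam",-R.T@np.array(s["tvec"]).ravel())
fl,fr=P(113,565,.09),P(730,462,.09); bl,br=P(44,130,.09),P(662,37,.09)
ax=lambda a,b:np.degrees(np.arctan2(*(b-a)[[1,0]]))
print("yaw",ax(fl,bl),ax(fr,br),ax(fr,fl)-90,ax(br,bl)-90, np.linalg.norm(fr-fl),np.linalg.norm(fl-bl))
C=(fl+fr+bl+br)/4;print("C",C)
yaw=np.radians(np.mean([ax(fl,bl),ax(fr,br),ax(fr,fl)-90,ax(br,bl)-90]))
e=np.array([np.cos(yaw),np.sin(yaw),0]);n=np.array([-e[1],e[0],0])
for nm,y,edge,face,back in(("L",.11,(221,475),(206,389),(192,274)),("M",0,(412,412),(403,330),(378,217)),("R",-.11,(600,387),(597,298),(567,188))):
  a=[P(*edge,.096),P(*face,.096),P(*face,.126),P(*back,.096)]
  print(nm,[((p-C)@e).round(4) for p in a],[((p-C)@n).round(4) for p in a],"shut face world",C+e*.045+n*y)
E
```

```text
cam [0.5544039  0.06326149 1.17293064]
yaw 7.958671343284358 6.976260317762217 7.841080657799736 7.4243576290209745 0.3519225360086178 0.24600676538721164
C [ 0.53788233 -0.07297877  0.09      ]
L [np.float64(-0.0829), np.float64(-0.0346), np.float64(-0.0327), np.float64(0.0298)] [np.float64(0.1091), np.float64(0.1101), np.float64(0.1107), np.float64(0.108)] shut face world [0.56803897 0.04198025 0.09      ]
M [np.float64(-0.0652), np.float64(-0.0193), np.float64(-0.0178), np.float64(0.0453)] [np.float64(-0.0018), np.float64(-0.0041), np.float64(-0.0003), np.float64(-0.0003)] shut face world [ 0.58249219 -0.06706609  0.09      ]
R [np.float64(-0.0679), np.float64(-0.0186), np.float64(-0.0171), np.float64(0.0451)] [np.float64(-0.1086), np.float64(-0.1152), np.float64(-0.1083), np.float64(-0.1087)] shut face world [ 0.59694542 -0.17611243  0.09      ]
```

Call:
apply_moves --moves '[0,0,0,-0.139,0,0,0,-0.139,0,0,0,-0.139,0,0,0,0]' --hand 0

```text
clock: 0.5
position: [0.1911, 0.6472, 0.3023]
tcp_rot: [[-0.991, -0.132, -0.0], [-0.132, 0.991, -0.001], [0.0, -0.001, -1.0]]
force: [-0.1, 1.1, 0.2]
grip_width: 0.0656
finger_force: 0.0
```

Call:
apply_moves --moves '[-0.011,-0.038,0,0,-0.011,-0.038,0,0,-0.011,-0.038,0,0,-0.011,-0.038,0,0,-0.011,-0.038,0,0,-0.011,-0.038,0,0,-0.011,-0.038,0,0,-0.011,-0.038,0,0,-0.011,-0.038,0,0,-0.011,-0.038,0,0,-0.011,-0.038,0,0,-0.011,-0.038,0,0,-0.011,-0.038,0,0,-0.011,-0.038,0,0,-0.011,-0.038,0,0,-0.011,-0.038,0,0,-0.011,-0.038,0,0,0,0,0,0,0,0,0,0]'

```text
clock: 2.4
position: [0.4602, 0.0305, 0.3026]
tcp_rot: [[-0.992, -0.124, -0.0], [-0.124, 0.992, 0.0], [0.0, 0.0, -1.0]]
force: [-0.1, -0.1, -0.8]
grip_width: 0.0005
finger_force: 0.0
```

```bash
cat >> h.py <<'E'
C=np.array([.5379,-.0730,0]);yw=np.radians(7.55)
e=np.array([np.cos(yw),np.sin(yw),0]);n=np.array([-e[1],e[0],0])
def where():
    s=arm.get_state();p=np.array(s["position"]);R=np.array(s["tcp_rot"])
    print("station s,n,tipz",((p-C)@e).round(4),((p-C)@n).round(4),(p[2]-.097).round(4),"twist err deg",np.degrees(np.arctan2(R[1,0],R[0,0])).round(2),"F",np.round(s["force"],1),s["clock"],s["grip_width"])
E
python3 -c "from h import *;where();snap('scene','pics/s1.png')"
```

```text
station s,n,tipz -0.0634 0.1129 0.2056 twist err deg -172.86 F [-0.1 -0.1 -0.8] 2.4 0.0004857887782672373
```

View pics/s1.png

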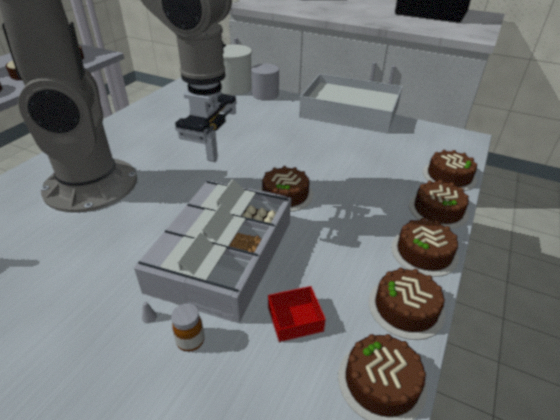

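The view shows the closed fingers at (211,155), high over the near part of the left cover. Now I'll lower them and push.

Call:
apply_moves --moves '[0,-0.003,0.02,0,0,0,0.02,0,0,0,0.02,0,0,0,0.02,0,0,0,0.012,0,0,0,0.006,0,0,0,0,0]'

```text
clock: 3.15
position: [0.4604, 0.0286, 0.2044]
tcp_rot: [[-0.992, -0.13, -0.001], [-0.13, 0.992, -0.0], [0.001, -0.0, -1.0]]
force: [0.3, -0.0, 0.5]
grip_width: 0.0004
finger_force: 0.0
```

Call:
apply_moves --moves '[-0.01,0,0,0,-0.01,0,0,0,-0.01,0,0,0,-0.01,0,0,0,-0.01,0,0,0,-0.01,0,0,0,-0.01,0,0,0,-0.01,0,0,0,-0.005,0,0,0,0,0,0,0]'

```text
clock: 4.15
position: [0.5457, 0.0392, 0.2046]
tcp_rot: [[-0.992, -0.13, 0.001], [-0.13, 0.992, -0.0], [-0.001, -0.0, -1.0]]
force: [0.3, 0.3, 0.4]
grip_width: 0.0011
finger_force: 0.0
```

```bash
python3 -c "from h import *;where()"
```

```text
station s,n,tipz 0.0225 0.1102 0.1076 twist err deg -172.55 F [0.3 0.3 0.4] 4.15 0.0010775189481916385
```

Call:
apply_moves --moves '[-0.004,0,0,0,-0.004,0,0,0,-0.003,0,0,0]'

```text
clock: 4.45
position: [0.5558, 0.0405, 0.2046]
tcp_rot: [[-0.992, -0.13, -0.0], [-0.13, 0.992, -0.0], [0.0, -0.0, -1.0]]
force: [-1.8, -1.9, -2.0]
grip_width: 0.0004
finger_force: 1.1
```

Call:
apply_moves --moves '[-0.003,0,0,0,-0.003,0,0,0]'

```text
clock: 4.65
position: [0.5591, 0.0408, 0.2042]
tcp_rot: [[-0.992, -0.129, -0.007], [-0.129, 0.992, -0.0], [0.007, 0.001, -1.0]]
force: [-34.8, -4.8, 28.7]
grip_width: 0.0005
finger_force: 18.1
```

Call:
apply_moves --moves '[-0.002,0,0,0,-0.002,0,0,0]'

```text
clock: 4.85
position: [0.56, 0.0409, 0.2038]
tcp_rot: [[-0.992, -0.129, -0.014], [-0.129, 0.992, -0.0], [0.014, 0.001, -1.0]]
force: [-55.9, -5.2, 46.1]
grip_width: 0.0005
finger_force: 28.3
```

```bash
python3 -c "from h import *;where();snap('top','pics/t1.png');s=snap('scene','pics/s2.png');cv2.imwrite('pics/c2.png',cv2.resize(s['image'][120:320,120:320,::-1],None,fx=3,fy=3))"
```

```text
station s,n,tipz 0.0369 0.11 0.1068 twist err deg -172.58 F [-55.9  -5.2  46.1] 4.85 0.0005077540413443695
```

View pics/c2.png

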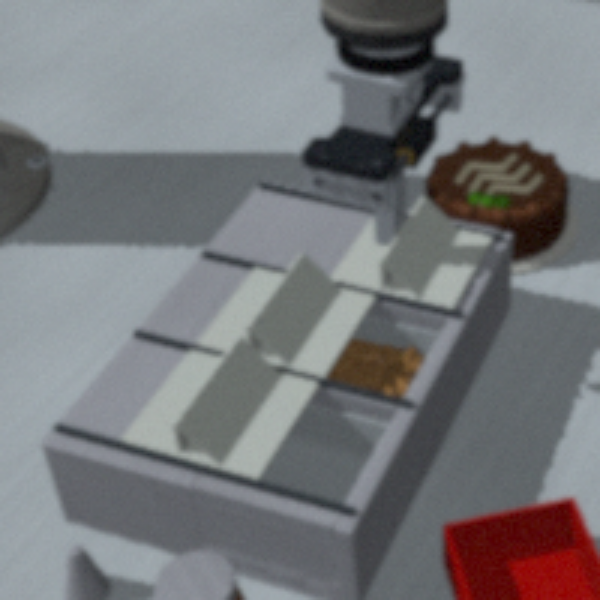

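The crop shows the left cover shut, with its ridge near (420,250), and a hard stop of about 56 N at exactly the expected position. Next I'll back off, lift, move across to the middle cover and lower.

Call:
apply_moves --moves '[0.005,0,0,0,0.01,0,0,0,0.01,0,-0.02,0,0.02,0,-0.02,0,0.025,0,0,0,0.019,-0.03,0,0,0,-0.04,0,0,0,-0.04,0,0,0,0,0,0,0,0,0,0]'

```text
clock: 5.95
position: [0.4919, -0.0793, 0.2449]
tcp_rot: [[-0.992, -0.128, 0.001], [-0.128, 0.992, -0.0], [-0.001, -0.0, -1.0]]
force: [-0.3, 0.2, 0.3]
grip_width: 0.0006
finger_force: 0.0
```

```bash
python3 -c "from h import *;where()"
```

```text
station s,n,tipz -0.0464 -0.0002 0.1479 twist err deg -172.65 F [-0.3  0.2  0.3] 5.95 0.0005673904378427184
```

Finger front is now at −0.038 and the face at about −0.018, so I'll lower and push.

Call:
apply_moves --moves '[0,0,0.02,0,0,0,0.014,0,0,0,0.006,0,0,0,0,0,-0.01,0,0,0,-0.01,0,0,0,-0.01,0,0,0,-0.01,0,0,0,-0.01,0,0,0,-0.01,0,0,0,-0.008,0,0,0,0,0,0,0]'

```text
clock: 7.15
position: [0.5603, -0.0697, 0.2046]
tcp_rot: [[-0.991, -0.13, 0.001], [-0.13, 0.991, -0.0], [-0.001, -0.0, -1.0]]
force: [-0.9, -0.2, -0.2]
grip_width: 0.0004
finger_force: 0.0
```

Call:
apply_moves --moves '[-0.004,0,0,0,-0.004,0,0,0,-0.003,0,0,0]'

```text
clock: 7.45
position: [0.57, -0.0686, 0.2046]
tcp_rot: [[-0.992, -0.129, -0.0], [-0.129, 0.992, -0.0], [0.0, -0.0, -1.0]]
force: [-2.5, -1.1, -1.9]
grip_width: 0.0001
finger_force: 1.1
```

Call:
apply_moves --moves '[-0.003,0,0,0,-0.003,0,0,0]'

```text
clock: 7.65
position: [0.5739, -0.0682, 0.2044]
tcp_rot: [[-0.992, -0.129, -0.006], [-0.129, 0.992, 0.0], [0.006, 0.001, -1.0]]
force: [-33.0, -2.7, 26.5]
grip_width: 0.0008
finger_force: 16.5
```

```bash
python3 -c "from h import *;where()"
```

```text
station s,n,tipz 0.0363 0.0001 0.1074 twist err deg -172.57 F [-33.   -2.7  26.5] 7.65 0.0007539364640125115
```

The middle cover has hit its stop too. Next I'll back off and lift clear.

Call:
apply_moves --moves '[-0.002,0,0,0,0.005,0,0,0,0.01,0,0,0,0.01,0,-0.02,0,0.02,0,-0.04,0,0.04,0,-0.04,0,0.03,0,-0.04,0,0,0,0,0,0,0,0,0]'

```text
clock: 8.55
position: [0.4686, -0.0815, 0.3412]
tcp_rot: [[-0.991, -0.13, 0.004], [-0.13, 0.991, 0.002], [-0.004, 0.001, -1.0]]
force: [0.3, 0.7, 1.3]
grip_width: 0.0006
finger_force: 0.0
```

```bash
python3 -c "from h import *;where();s=snap('top','pics/t3.png');s=snap('scene','pics/s3.png');cv2.imwrite('pics/c3.png',cv2.resize(s['image'][120:360,120:340,::-1],None,fx=2.5,fy=2.5))"
```

```text
station s,n,tipz -0.0699 0.0006 0.2442 twist err deg -172.51 F [0.3 0.7 1.3] 8.55 0.0006478084353701121
```

View pics/c3.png

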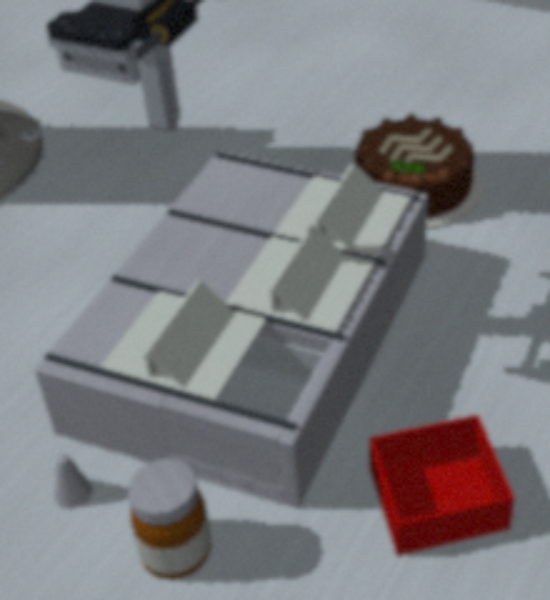

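View pics/t3.png

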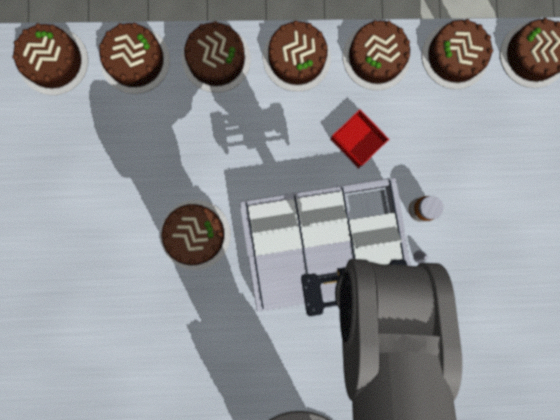

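Both views show the left and middle covers shut flush and aligned (top view, about (275,225) and (322,215)). The right cover is unmoved and everything else is in place.

```bash
python3 -c "from h import *;print(arm.job_done())"
```

```text
the job is handed in; nothing more can be done
None
```

I pushed the covers over the rosettes (left) and the almonds (middle) to their hard stops, left the empty pan's cover (right) where it was, and handed the job in; no verdict came back.

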